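# Release and push out the filter slide of a photometer with a pin tool

### The job

Take the pin tool from the white tube stand, put its pin into the recessed well on top of the photometer's filter slide, press the release button at the bottom of the well and keep it down while pushing the slide all the way out of the end of the instrument with the pin. Press and push gently, never harder than about 12 N. Then stand the pin tool upright back in the socket it came from and let go, leaving the other things on the bench where they are.

Things in the scene. Friction and masses are not known exactly. Their poses are not given: they have to be found in the camera images.
- photometer: Low grey-topped instrument, 110 (x) by 170 mm (y), cover 46 mm high, fixed; origin at the centre of its underside. On the cover: a black display on the -x half (to 48 mm high), a round cap with a black knob (53 mm) and, 20 mm to +x of the middle, a slot 26 x 74 mm (long in y) in which the aluminium block of the filter slide shows. The slide comes out of the end face at -y.
- well_mouth (a point): Centre of the mouth of the round well in the slide's aluminium block (22 x 26 mm, top 45 mm above the bench, 1 mm below the cover); moves with it, axes parallel to the photometer's. Well: 10 mm across, chamfered rim, a black release button (8.4 mm across) at its bottom, 3 to 11 mm below the mouth: different each time and not measured: feel for it. The pin pushes the slide by the well's wall.
- filter_slide (a joint): How far the filter slide is out, m: 0 home and latched (about 1 mm of play), growing along the photometer's -y to 0.042 at its end stop. Friction 2 to 3 N; it stays where left. It is free only while the button is more than about 4 mm down; stops along the first 35 mm catch it if the button comes up.
- well_foot (a point): A point fixed to the slide 20 mm below the well's mouth, on the well's axis. The button in the well yields from about 2 N, takes about 5.5 N when fully down (5 mm of travel, then a hard stop), and springs back up when let go.
- pin_tool_center (a point): Middle of the handle of the loose pin tool (80 g), 54 mm above the pin's tip. Square aluminium handle 18 x 18 mm from 25 to 83 mm above the tip (small black end knob to 86 mm), flat round steel collar 28 mm in diameter from 20 to 25 mm, and a steel pin 5 mm in diameter, 20 mm long. z points from pin to handle; x and y are square to the handle's flats.
- pin_tip (a point): The free end of the tool's pin, 54 mm below pin_tool_center along the tool.
- tool_socket (a point): Centre of the mouth, at 46 mm height, of the square socket in the stand in which the pin tool stands: 14 x 14 mm, 22 mm deep. The tool hangs in it upright, its pin in the socket and its collar flat on the stand's top, so the tip is then 20 mm below this point.
- stand: White tube stand, 79 mm (x) by 196 mm (y), 46 mm high, fixed; origin at the centre of its underside. Sockets in two rows; tool_socket is the one at x -20, y +15 mm. Three white-capped vials, up to 68 mm above the bench, stand in other sockets at (-20, -75), (18, -75) and (18, 75) mm.
- reagent_drop: Bystander: small white reagent bottle with a red cap, 33 mm in diameter, 69 mm high; origin at its underside.
- reagent_amber: Bystander: brown reagent bottle with a black cap, 42 mm in diameter, 81 mm high; origin at its underside.
- label_tape: Bystander: flat roll of tape, 62 mm across, 19 mm high; origin at its underside.

How it is judged (in metres and radians):
On the way, in this order (a step that is already met when the one before it is completed fails the run):
1. the pin tool is taken out of its socket (z of pin_tip in the frame of tool_socket above 0.002 m), for 0.1 s.
2. the pin is in the well, with the slide still home (horizontal distance between pin_tip and well_mouth below 0.006 m and z of pin_tip in the frame of well_mouth below -0.003 m and value of joint filter_slide below 0.003 m), for 0.1 s.
3. the slide is pushed all the way out (within 4 mm of its stop) with the pin in the well (value of joint filter_slide above 0.038 m and horizontal distance between pin_tip and well_mouth below 0.007 m and z of pin_tip in the frame of well_mouth below -0.003 m), for 0.1 s.
At the end, for the whole second after the job is handed in: The filter slide is out by at least 37 of its 42 mm; the pin tool stands upright (within 0.12 rad) and at rest in its own socket, its collar down on the stand (tip at least 17 mm below the socket's mouth, within 7 mm of the socket's axis) (value of joint filter_slide above 0.037 m and horizontal distance between pin_tip and tool_socket below 0.007 m and z of pin_tip in the frame of tool_socket below -0.017 m and angle between pin_tool_center's own z axis and vertical below 0.12 rad and linear speed of pin_tool below 0.02 m/s); the robot touches nothing.
It fails at once if the pin tool presses or pushes on the photometer, its slide or button with more than 15 N (contact force between pin_tool and photometer above 15 N).
It fails at once if the arm or gripper bears on the photometer with more than 22 N (contact force between the arm and photometer above 22 N).
It fails at once if a bystander is moved by more than 30 mm (distance of any of reagent_drop, reagent_amber, label_tape from where it was at the start of the episode above 0.03 m).
It also fails if it takes over 64 s, if anything falls off the work surface, if the arm or the gripper's body presses on something with over 40 N, if the wrist force passes 120 N, or if a joint passes its speed limit or range.

### The arm

A 6-joint arm with a two-finger parallel gripper is mounted at the origin on a cart in front of the work surface, level with it; the furniture and walls round the work are solid. World frame = base frame: x ahead of the robot, y to its left, z up, the work surface at z = 0. Lengths are in mm, angles in degrees, forces in N, time in s.
With the tool pointing down it reaches from about 325 to 900 mm from the base axis. Payload 6.1 kg.
Tool frame: the origin (TCP) lies midway between the tips of the shut fingers; the grasp point (between the pads) lies 19 mm behind it; x points along the fingers, z is the direction in which the jaws open and shut, and the axes are right-handed (so a half turn about x gives the same grasp; the last joint's range is limited). The gripper opens to 85 mm and grips with 20 to 120 N. Pads are 22 mm wide; open, the fingers measure 114 mm over their backs; the gripper's body (76 mm by 85 mm) begins 54 mm behind the grasp point. The pads swing forward as they close: fully open they stand 13 mm farther back than shut.
Start: joints at [67.088, 12.628, 87.462, -0, 79.91, -7.225], TCP at [168.993, 601.712, 231.3] pointing down, gripper open.
Joint ranges: [-170.65, 170.65], [-52.31, 119.04], [5.05, 147.46], [-71.25, 251.25], [11.57, 151.72], [-153.62, 153.62]. Speed limits (degrees/s): [147.25, 147.25, 172.46, 180, 180, 180].

### API

Orientations are given as [roll, pitch, yaw] about the fixed x, y, z axes, in that order (R = Rz(yaw) Ry(pitch) Rx(roll)).
In Python, from workcell import * gives the robot as it stands. Calls block until the motion is done:
- move_to(position, orientation): joint-space move of the TCP to a pose.
- move_linear(position, speed=150, rot=None): straight line of the TCP; rot=None keeps the orientation; speed is the mean speed in mm/s.
- set_joints(angles): joint-space move.
- set_gripper(opening): finger opening in mm; the grip force is fixed at half the most; returns when the fingers have stopped.
- pause(seconds).
- inverse_kinematics(position, orientation): joint angles nearest the present ones, or None.
- capture(name): name is "scene" or "top"; returns the picture (420x560x3 uint8, red, green, blue); there is no depth.
- camera_info(name): a dict with "fx", "fy", "cx", "cy" (pixels), "k1" (the pictures are not rectified: a ray, as slopes to the right and down, at radius r is drawn at 1 + k1 r^2 times it, then the intrinsics apply), "T" (4x4, takes a point from camera to world coordinates). Camera axes: x right, y down, z forward; pixel columns grow to the right and rows downward; lengths in mm; the calibration is good to about 2 mm. A picture is of the moment at which its call begins. camera_info takes no time and is no camera call.
A pose or a line that the arm cannot do raises MotionError and nothing moves.
- hand_in(): hands the job in, once; it reports no verdict.
Trained networks look in the newest picture that a camera, given by its name, has taken for a name from the list of things; names that differ only in an ending like _2 or _b are one class to them, and where a whole thing is asked for, a point or a joint stands for the part that bears it (a point fixed in the world has none). Each returns a list of dicts, best first, with "confidence" (0 to 1); they miss things now and then, are a little off and sometimes report something else, mostly with a low value. They report only what shows in the picture. A call takes as long as a camera call.
- find_in(camera, target): "uv" ([column, row] in pixels, amid what is visible of it).
Readings, each from a call of its own:
- current_time(): time.
- current_joints(): joint angles.
- current_joint_velocities(): joint speeds.
- current_joint_torque(): joint torques, N m.
- current_tool_pos(): TCP position.
- current_tcp_rot(): TCP orientation.
- current_force(): force on the tool from outside, world axes, zero at the start.
- current_ft_torque(): the same for the moment, N m.
- current_opening(): finger opening in mm.
Only numpy, scipy, OpenCV 4.12 (cv2) and the standard library are available. Lean on these libraries where they do the work, as an engineer would, in place of code of your own. Each camera call takes 0.05 s, during which the arm holds its last target.

## Working session

There is one attempt and no reset: what is moved stays moved. The work goes in short steps, each a Python script; the robot and the scene stay as the last script left them, time stands still between calls to the robot, and variables do not carry over. Pictures are saved under pics/ and viewed, and the job is handed in when it is done.

```bash
mkdir -p pics; ls; python3 - <<'E'
from workcell import *
import cv2
for n in("scene","top"):
    im=capture(n); cv2.imwrite(f"pics/{n}0.png",im[:,:,::-1])
    i=camera_info(n); print(n,i)
    for t in("photometer","well_mouth","pin_tool_center","stand","tool_socket","pin_tip","reagent_drop","reagent_amber","label_tape"):
        try: print(t,[(d['uv'],round(d['confidence'],2)) for d in find_in(n,t)[:3]])
        except Exception as e: print(t,e)
print(current_time(),current_force(),current_tcp_rot(),current_opening())
E
```

```text
pics
scene {'fx': 429.8544637549462, 'fy': 429.8544637549462, 'cx': 275.26281694208285, 'cy': 203.28688750070572, 'k1': 0.023826577270777572, 'T': array([[-4.65690493e-01, -3.70084360e-01,  8.03846957e-01,
        -2.71193990e+02],
       [-8.84910166e-01,  2.03104977e-01, -4.19144805e-01,
         6.60141026e+02],
       [-8.14638041e-03, -9.06524095e-01, -4.22075469e-01,
         4.58121646e+02],
       [ 0.00000000e+00,  0.00000000e+00,  0.00000000e+00,
         1.00000000e+00]])}
photometer [([359.4, 188.9], 0.76)]
well_mouth [([351.4, 181.6], 0.63)]
pin_tool_center [([267.6, 207.3], 0.83), ([345.5, 181.5], 0.73)]
stand [([260.7, 227.9], 0.9)]
tool_socket [([257.0, 229.0], 0.63)]
pin_tip [([267.7, 208.5], 0.92)]
reagent_drop [([333.1, 230.8], 0.68)]
reagent_amber [([166.4, 241.9], 0.8), ([350.2, 181.0], 0.49)]
label_tape [([354.2, 227.0], 0.83)]
top {'fx': 505.7653416141187, 'fy': 505.7653416141187, 'cx': 282.8914751205041, 'cy': 205.43589766462378, 'k1': -0.14419860206668048, 'T': array([[-7.65491921e-03, -9.83137632e-01,  1.82706864e-01,
         2.82729801e+02],
       [-9.99897573e-01,  9.73515422e-03,  1.04914577e-02,
         2.78713265e+02],
       [-1.20932264e-02, -1.82607839e-01, -9.83111454e-01,
         9.87205695e+02],
       [ 0.00000000e+00,  0.00000000e+00,  0.00000000e+00,
         1.00000000e+00]])}
photometer [([432.5, 167.9], 0.75)]
well_mouth [([430.4, 157.8], 0.63)]
pin_tool_center [([276.1, 208.0], 0.63)]
stand [([372.9, 240.4], 0.61), ([265.5, 206.0], 0.23)]
tool_socket [([265.7, 203.5], 0.74), ([429.5, 160.2], 0.32)]
pin_tip [([277.7, 207.6], 0.5)]
reagent_drop [([332.2, 253.8], 0.86)]
reagent_amber [([166.7, 199.0], 0.9)]
label_tape [([378.2, 250.9], 0.59)]
1.0 [ 0.2643591  -0.03342527 -1.34366359] [ 81.76471579  89.99856982 156.07706577] 85.520290708695
```

View pics/scene0.png

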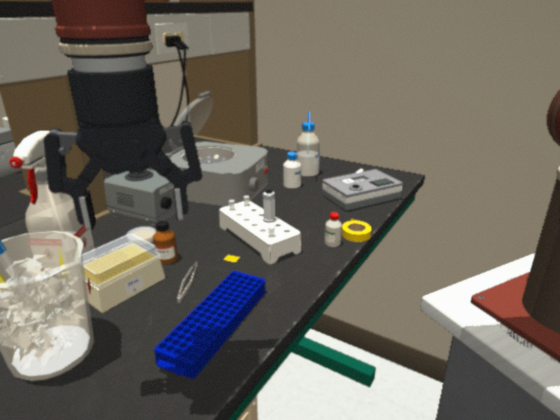

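View pics/top0.png

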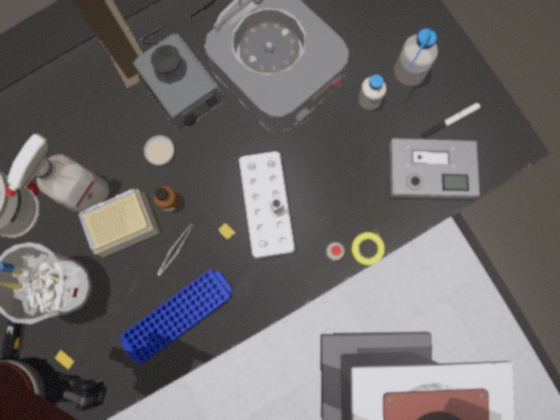

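```bash
python3 - <<'E'
import cv2
a=cv2.imread("pics/top0.png")
cv2.imwrite("pics/top0a.png",cv2.resize(a[110:310,200:320],None,fx=3,fy=3,interpolation=cv2.INTER_CUBIC)) 
cv2.imwrite("pics/top0b.png",cv2.resize(a[90:240,350:510],None,fx=4,fy=4,interpolation=cv2.INTER_CUBIC)) 
E
```

```text
(no output)
```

View pics/top0a.png

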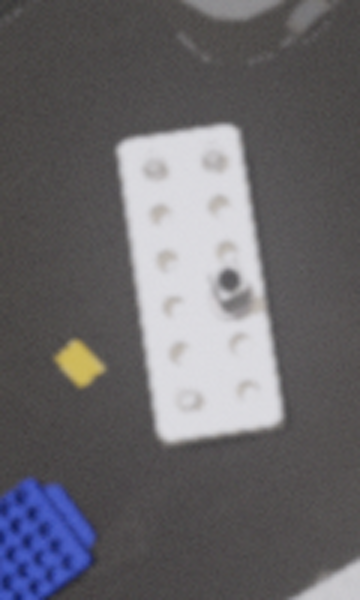

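View pics/top0b.png

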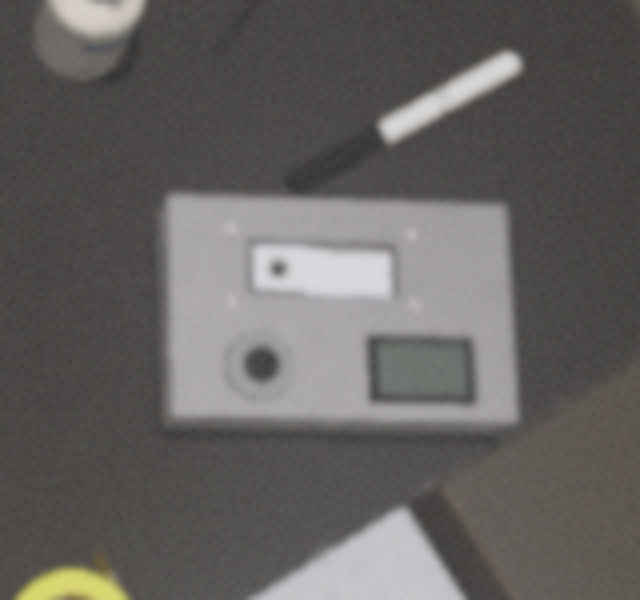

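```bash
cat > h.py <<'E'
import numpy as np, cv2
from scipy.optimize import least_squares
def proj(P,c):
    P=np.atleast_2d(np.asarray(P,float)); T=c["T"]; q=(P-T[:3,3])@T[:3,:3]
    s=q[:,:2]/q[:,2:]; r2=(s**2).sum(1,keepdims=True); s=s*(1+c["k1"]*r2)
    return s*[c["fx"],c["fy"]]+[c["cx"],c["cy"]]
def unproj(uv,z,c):
    K=np.array([[c["fx"],0,c["cx"]],[0,c["fy"],c["cy"]],[0,0,1]])
    s=cv2.undistortPoints(np.array(uv,float).reshape(-1,1,2),K,np.array([c["k1"],0,0,0.])).reshape(-1,2)
    d=np.c_[s,np.ones(len(s))]@c["T"][:3,:3].T; o=c["T"][:3,3]
    return o+d*((z-o[2])/d[:,2])[:,None]
def place(L,p):
    L=np.asarray(L,float);a=p[2];R=np.array([[np.cos(a),-np.sin(a)],[np.sin(a),np.cos(a)]])
    return np.c_[L[:,:2]@R.T+p[:2],L[:,2]]
def rect(cx,cy,w,h,z,n=24,m=.12):
    E=[];t=np.linspace(m,1-m,n)[:,None]
    C=np.array([[-w/2,-h/2],[w/2,-h/2],[w/2,h/2],[-w/2,h/2]])+[cx,cy]
    for i in range(4):
        a,b=C[i],C[(i+1)%4]; xy=a+(b-a)*t; nn=(xy.mean(0)-[cx,cy]);nn/=np.linalg.norm(nn)
        E.append((np.c_[xy,np.full(n,z)],np.r_[nn,0]))
    return E
def fit(im,c,edges,p0,sgn=1,R=4,it=6):
    """sgn=+1: brighter inside"""
    g=cv2.GaussianBlur(im.astype(np.float32).mean(2),(0,0),.8); p=np.array(p0,float)
    s=np.arange(-R,R+.01,.25)
    for k in range(it):
        def sample(p):
            U=[];N=[]
            for L,n in edges:
                a=proj(place(L,p),c);b=proj(place(L+n,p),c);d=b-a;d/=np.linalg.norm(d,axis=1,keepdims=True);U.append(a);N.append(d)
            return np.vstack(U),np.vstack(N)
        U,N=sample(p); X=U[:,None]+N[:,None]*s[None,:,None]
        v=cv2.remap(g,X[...,0].astype(np.float32),X[...,1].astype(np.float32),cv2.INTER_LINEAR)
        dv=-sgn*np.gradient(v,axis=1); w=np.clip(dv,0,None)
        j=dv.argmax(1); m=np.abs(np.arange(len(s))[None]-j[:,None])<=5; w=w*m
        off=(w*s).sum(1)/np.maximum(w.sum(1),1e-6); ok=(dv.max(1)>.3*np.median(dv.max(1)))
        T=U+N*off[:,None]
        f=lambda q:(((sample(q)[0]-T)*N).sum(1))[ok]
        r=least_squares(f,p,loss="soft_l1",f_scale=.3,x_scale=[1,1,.01]); p=r.x
        R=max(2,R-.5)
    return p,np.sqrt(np.mean(f(p)**2)),[round(float(x),2) for x in [f(p)[i:i+24].mean() for i in range(0,ok.sum(),24)]]
E
python3 - <<'E'
from workcell import *
from h import *
c=camera_info("top");cs=camera_info("scene")
im=cv2.imread("pics/top0.png")
ph=[[350+x/4,90+y/4] for x,y in((165,193),(507,203),(520,420),(168,415))]
P=unproj(ph,46,c);print(P.round(1));print(np.linalg.norm(np.diff(P,axis=0),axis=1))
st=[[200+x/3,110+y/3] for x,y in((117,143),(238,123),(283,425),(158,443))]
S=unproj(st,46,c);print(S.round(1));print(np.linalg.norm(np.diff(S,axis=0),axis=1))
# photometer: image up(+world x) = +x? yaw ~0 ; stand yaw ~90
yp=np.arctan2(*(P[0]-P[1])[[1,0]])-np.pi/2
p,e,r=fit(im,c,rect(0,0,110,170,46),[*P.mean(0)[:2],yp]);print("phot",p,np.degrees(p[2]),e,r)
p2,e,r=fit(im,c,rect(20,0,26,74,45.5),p,1,R=3);print("slot",p2,np.degrees(p2[2]),e,r)
ys=np.arctan2(*(S[3]-S[0])[[1,0]])-np.pi/2
s,e,r=fit(im,c,rect(0,0,79,196,46),[*S.mean(0)[:2],ys]);print("stand",s,np.degrees(s[2]),e,r)
w=unproj([[350+278/4,90+268/4]],45,c);print("well px",w)
a=p[2];R=np.array([[np.cos(a),-np.sin(a)],[np.sin(a),np.cos(a)]]);print("well local",R.T@(w[0,:2]-p[:2]))
print("socket",place([[-20,15,46]],s))
print("knob px", unproj([[200+230/3,110+279/3]],112,c))
for nm,q in(("top",c),("scene",cs)):
    I=cv2.imread(f"pics/{nm}0.png");I=cv2.resize(I,None,fx=4,fy=4,interpolation=cv2.INTER_CUBIC)
    D=lambda Q:[cv2.circle(I,tuple(int(v) for v in (u*4+2)),2,(0,0,255),-1) for u in Q]
    for L in [rect(0,0,110,170,46),rect(20,0,26,74,46)]: [D(proj(place(l,p),q)) for l,_ in L]
    for L in [rect(0,0,79,196,46),rect(-20,15,18,18,109),rect(-20,15,18,18,51)]: [D(proj(place(l,s),q)) for l,_ in L]
    D(proj(w,q))
    if nm=="top": cv2.imwrite("pics/o_t1.png",I[480:1080,900:1300]);cv2.imwrite("pics/o_t2.png",I[400:900,1450:2100])
    else: cv2.imwrite("pics/o_s1.png",I[740:1080,820:1240]);cv2.imwrite("pics/o_s2.png",I[640:860,1240:1660])
E
```

```text
[[589.1  76.   46. ]
 [584.1 -96.   46. ]
 [474.4 -92.9  46. ]
 [478.3  80.3  46. ]]
[172.0600441  109.71650059 173.24542676]
[[552.4 372.9  46. ]
 [564.9 294.8  46. ]
 [369.8 268.1  46. ]
 [359.3 345.8  46. ]]
[ 79.06472928 196.83997835  78.4121523 ]
phot [ 5.31344782e+02 -7.13942928e+00 -3.82725597e-02] -2.192856139995981 0.42792436895461405 [-0.38, -0.35, -0.32, -0.28]
slot [ 5.30206383e+02 -9.08244704e-02  2.55402285e-02] 1.4633473033003321 1.199051220710339 [1.21, 0.87, 1.04, 0.79]
stand [462.63413354 321.13327431  -4.56839445] -261.74972112911206 0.47033120621647634 [-0.64, -0.16, -0.5, -0.15]
well px [[551.1020957   22.08863555  45.        ]]
well local [18.62448586 29.96263936]
socket [[450.65932199 299.18779896  46.        ]]
knob px [[449.8569938  298.98862127 112.        ]]
```

View pics/o_t1.png

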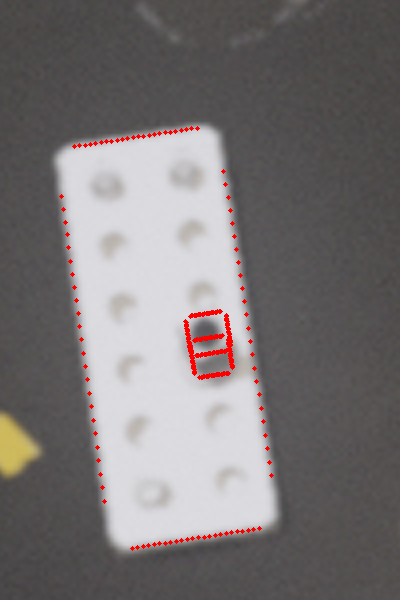

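View pics/o_t2.png

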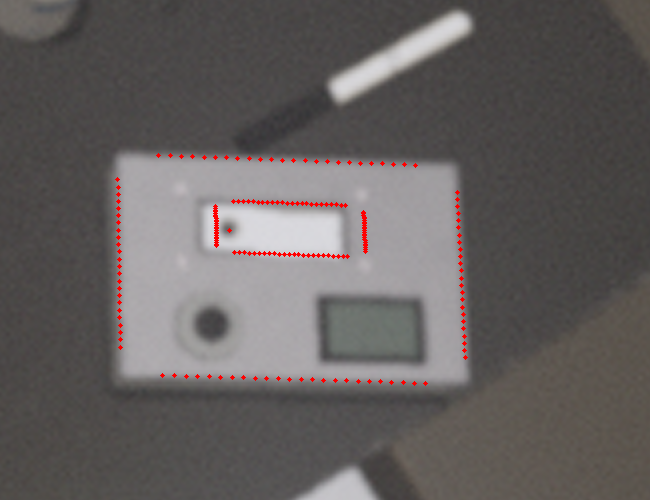

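View pics/o_s1.png

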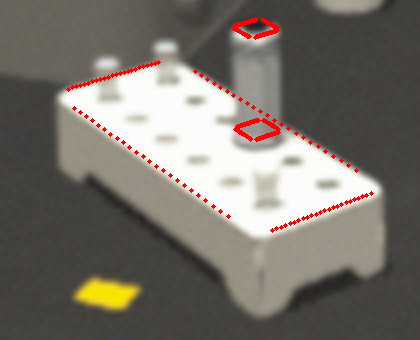

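View pics/o_s2.png

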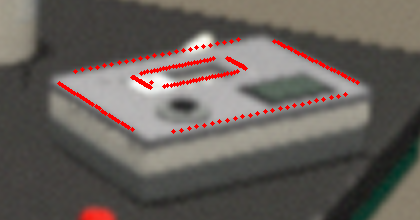

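```bash
cat >> h.py <<'E'
from scipy.spatial.transform import Rotation as Ro
def down(yaw_deg):
    a=np.radians(yaw_deg);X=np.array([0,0,-1.]);Z=np.array([np.cos(a),np.sin(a),0]);Y=np.cross(Z,X)
    import warnings;warnings.simplefilter("ignore")
    return Ro.from_matrix(np.c_[X,Y,Z]).as_euler("xyz",degrees=True)
E
python3 - <<'E'
from workcell import *
from h import *
r=current_tcp_rot();print(Ro.from_euler("xyz",r,degrees=True).as_matrix().round(3))
for y in(98.25,98.25-180,87.8,87.8-180):
    print(y,down(y),[None if q is None else np.round(q,1) for q in(inverse_kinematics(p,down(y)) for p in([450.3,299.1,200],[450.3,299.1,65],[552,21,150],[552,-25,70]))])
E
```

```text
[[-0.    -0.963  0.27 ]
 [ 0.     0.27   0.963]
 [-1.     0.     0.   ]]
98.25 [-98.25  90.     0.  ] [array([ 25.2,   2.5, 102.1,  -0. ,  75.4, -73. ]), array([ 25.2,  11.8, 107.7,  -0. ,  60.5, -73. ]), array([  -6. ,    6.9,  103. ,    0. ,   70.1, -104.3]), array([ -10.8,   12.8,  105.8,    0. ,   61.4, -109. ])]
-81.75 [81.75 90.    0.  ] [array([ 25.2,   2.5, 102.1,  -0. ,  75.4, 107. ]), array([ 25.2,  11.8, 107.7,  -0. ,  60.5, 107. ]), array([ -6. ,   6.9, 103. ,  -0. ,  70.1,  75.7]), array([-10.8,  12.8, 105.8,  -0. ,  61.4,  71. ])]
87.8 [-87.8  90.    0. ] [array([ 25.2,   2.5, 102.1,  -0. ,  75.4, -62.6]), array([ 25.2,  11.8, 107.7,  -0. ,  60.5, -62.6]), array([ -6. ,   6.9, 103. ,   0. ,  70.1, -93.8]), array([-10.8,  12.8, 105.8,   0. ,  61.4, -98.6])]
-92.2 [92.2 90.   0. ] [array([ 25.2,   2.5, 102.1,  -0. ,  75.4, 117.4]), array([ 25.2,  11.8, 107.7,  -0. ,  60.5, 117.4]), array([ -6. ,   6.9, 103. ,   0. ,  70.1,  86.2]), array([-10.8,  12.8, 105.8,   0. ,  61.4,  81.4])]
```

```bash
python3 - <<'E'
from h import *
im=cv2.imread("pics/top0.png")
g=im.mean(2)
print(g[148:167,408:432].astype(int))
E
```

```text
[[175 173 166 165 163 163 161 160 161 160 163 164 165 165 166 163 164 163
  164 162 162 160 163 160]
 [166 168 165 159 149 151 151 151 153 150 154 157 156 157 158 158 158 157
  156 157 156 157 155 155]
 [167 167 164 151 142 141 149 152 153 153 155 154 156 155 154 153 154 150
  149 146 146 144 142 144]
 [167 168 163 155 148 157 175 182 184 184 183 181 180 179 181 179 178 175
  169 161 157 153 150 144]
 [167 168 164 155 157 178 199 207 208 205 204 205 204 204 205 206 205 204
  196 193 189 186 182 178]
 [169 167 163 153 155 182 206 214 215 211 208 206 207 211 213 216 215 214
  213 212 209 208 206 204]
 [169 168 164 154 154 182 207 216 213 203 192 186 192 201 211 215 216 217
  217 216 216 217 216 214]
 [168 168 165 154 153 182 208 215 209 190 166 155 163 182 203 213 215 217
  216 218 217 216 216 217]
 [169 167 164 156 152 182 207 213 204 177 135 116 131 163 195 210 217 216
  217 216 216 217 218 216]
 [169 169 164 154 154 181 206 213 202 173 126 102 124 163 193 210 215 217
  216 217 217 217 216 217]
 [168 168 164 154 151 181 207 213 207 186 156 139 149 181 202 212 217 217
  217 217 215 218 217 216]
 [169 169 164 150 151 181 206 215 213 203 189 182 187 199 209 214 216 217
  217 217 218 217 216 215]
 [170 170 165 153 148 177 202 211 213 210 208 205 205 210 214 215 216 215
  217 216 217 218 217 217]
 [169 168 165 155 149 169 192 200 200 201 203 205 206 207 208 209 209 210
  213 215 216 214 216 216]
 [169 169 166 157 148 156 168 175 176 178 179 183 185 187 187 188 190 193
  201 209 210 210 212 212]
 [172 170 166 163 157 152 156 159 160 161 160 162 162 163 165 164 166 172
  183 192 193 195 196 197]
 [180 173 168 166 164 162 159 163 162 163 160 162 162 162 160 161 163 163
  167 172 175 175 176 178]
 [186 175 169 169 167 166 167 166 167 169 168 167 167 168 167 168 169 167
  168 167 167 169 168 169]
 [181 174 171 170 168 169 169 169 168 166 168 168 168 171 169 166 170 169
  170 170 168 167 167 167]]
```

```bash
python3 - <<'E'
from workcell import *
from h import *
c=camera_info("top")
p=[531.34,-7.14,-.03827]
for n,u in(("dark",[419.1,156.6]),("left",[413.1,156.6]),("up",[416,151.2]),("lo",[416,161.9])):
    w=unproj([u],45,c)[0];a=p[2];R=np.array([[np.cos(a),-np.sin(a)],[np.sin(a),np.cos(a)]])
    print(n,w.round(1),(R.T@(w[:2]-p[:2])).round(1))
print(place([[20,29,45]],p))
J=down(98.25)
move_to([450.2,299.1,190],J); print(current_time())
move_linear([450.2,299.1,65],150); print(current_time(),current_force())
for n in("scene","top"): cv2.imwrite(f"pics/{n}1.png",capture(n)[:,:,::-1])
I=cv2.imread("pics/scene1.png");cv2.imwrite("pics/s1c.png",cv2.resize(I[90:270,180:360],None,fx=3,fy=3,interpolation=cv2.INTER_CUBIC))
E
```

```text
dark [551.9  22.8  45. ] [19.4 30.7]
left [552.   34.7  45. ] [19.  42.6]
up [562.9  28.3  45. ] [30.2 36.6]
lo [541.3  29.7  45. ] [ 8.5 37.1]
[[552.43491497  21.07355281  45.        ]]
2.5333
3.5167 [-1.02355902 -0.30776543  0.11318304]
```

View pics/s1c.png

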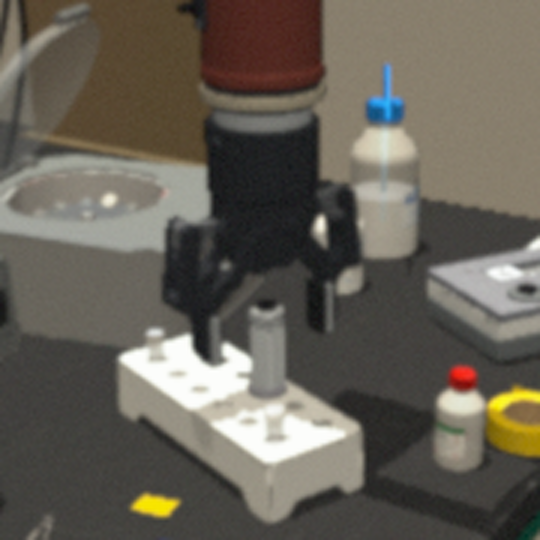

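The fingers stand astride the tool handle (crop 268,345), clear of the vials. I'll grip now.

```bash
python3 - <<'E'
from workcell import *
from h import *
set_gripper(10); print(current_time(),current_opening(),current_force(),current_tool_pos(),current_tcp_rot())
g=current_tool_pos()
move_linear([g[0],g[1],g[2]+60],100); pause(.2)
print(current_time(),current_opening(),current_force(),current_tool_pos())
for n in("scene","top"): cv2.imwrite(f"pics/{n}2.png",capture(n)[:,:,::-1])
I=cv2.imread("pics/scene2.png");cv2.imwrite("pics/s2c.png",cv2.resize(I[70:270,180:380],None,fx=3,fy=3,interpolation=cv2.INTER_CUBIC))
E
```

```text
4.2333 20.09201566700035 [-0.16351273 -1.45921566  2.42810703] [450.37360871 299.15174389  65.29564113] [-78.52983127  89.9814093   19.71790957]
5.1833 20.25140639209589 [-0.28705421  0.26439823 -0.71268975] [449.76332745 298.86346055 124.30714631]
```

View pics/s2c.png

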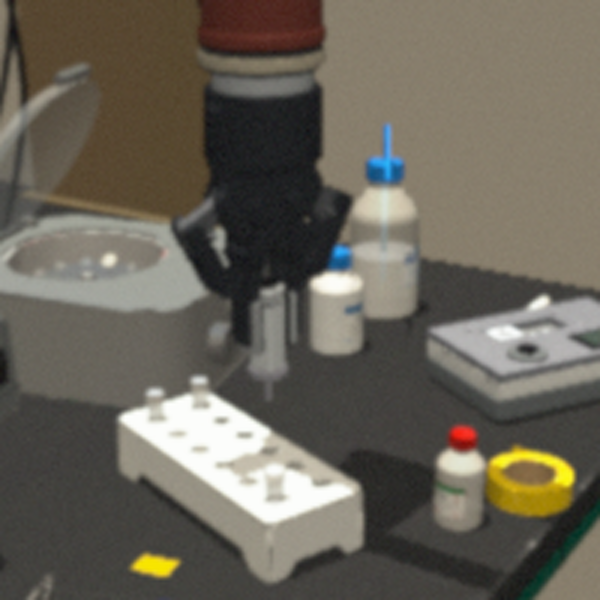

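```bash
python3 - <<'E'
from workcell import *
from h import *
print([np.round(current_tool_pos(),2) for _ in range(4)]);print([np.round(current_force(),2) for _ in range(4)])
print(np.round(current_tcp_rot(),2),current_time())
X=Ro.from_euler("xyz",current_tcp_rot(),degrees=True).as_matrix();print(X.round(4))
g=current_tool_pos()
for n in("scene","top"):
    q=camera_info(n);I=cv2.imread(f"pics/{n}2.png");k=8
    P=np.array([[g[0],g[1],g[2]-39.3+h] for h in(0,20,25,83,86)]);u=proj(P,q);print(n,u.round(1))
    x0,y0=(u.mean(0)-[32,36]).astype(int)
    C=cv2.resize(I[y0:y0+72,x0:x0+64],None,fx=k,fy=k,interpolation=cv2.INTER_CUBIC)
    for v in u: cv2.circle(C,tuple(int(t) for t in ((v-[x0,y0])*k+k/2)),2,(0,0,255),-1)
    cv2.imwrite(f"pics/{n}2z.png",C)
E
```

```text
[array([449.99, 298.97, 124.62]), array([449.99, 298.97, 124.62]), array([449.99, 298.97, 124.62]), array([449.99, 298.97, 124.62])]
[array([ 0.69, -0.15, -1.07]), array([ 0.69, -0.15, -1.07]), array([ 0.69, -0.15, -1.07]), array([ 0.69, -0.15, -1.07])]
[ 107.98   89.93 -153.77] 5.2833
[[-1.100e-03 -9.896e-01 -1.435e-01]
 [-5.000e-04 -1.435e-01  9.896e-01]
 [-1.000e+00  1.100e-03 -4.000e-04]]
scene [[268.9 202.2]
 [268.7 193.3]
 [268.7 191.1]
 [268.3 164.2]
 [268.2 162.8]]
top [[277.  205.7]
 [276.8 203.6]
 [276.7 203.1]
 [275.9 196.5]
 [275.8 196.2]]
```

View pics/scene2z.png

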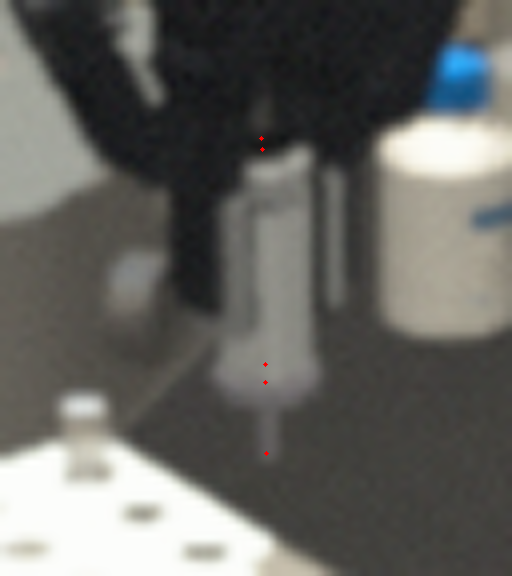

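View pics/top2z.png

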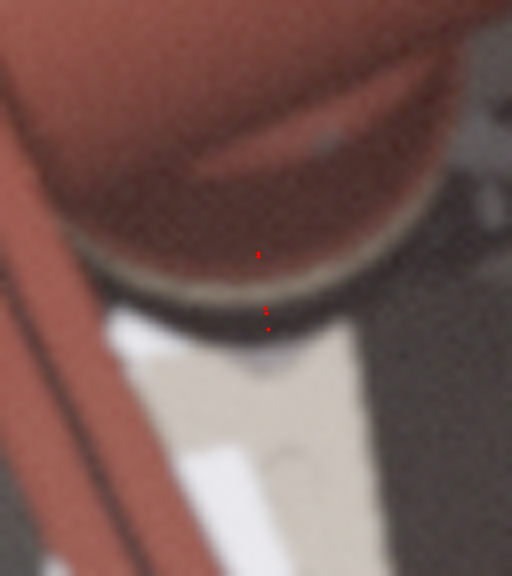

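```bash
python3 - <<'E'
from workcell import *
from h import *
move_linear([552.1,21.6,135],200); print(current_time())
move_linear([552.1,21.6,97],80); pause(.3)
print(current_time(),current_tool_pos(),current_force(),current_opening())
cs=camera_info("scene")
cv2.imwrite(f"pics/scene3.png",capture("scene")[:,:,::-1]);cv2.imwrite(f"pics/top3.png",capture("top")[:,:,::-1])
g=current_tool_pos()
u=proj([[g[0],g[1],g[2]-39.3+h] for h in(0,20)],cs);w=proj([[552.1,21.6,45]],cs)
k=10;x0,y0=320,140
for n in("scene0","scene3"):
    I=cv2.imread(f"pics/{n}.png")
    C=cv2.resize(I[y0:y0+58,x0:x0+78],None,fx=k,fy=k,interpolation=cv2.INTER_CUBIC)
    for v,col in [(u[0],(0,0,255)),(u[1],(0,0,255)),(w[0],(0,255,0))]: cv2.circle(C,tuple(int(t) for t in ((v-[x0,y0])*k+k/2)),2,col,-1)
    cv2.imwrite(f"pics/{n}w.png",C)
E
```

```text
6.9083
7.8333 [552.49866001  21.53429407  97.54423303] [-0.43141417 -0.31467463 -0.63031659] 20.27226083810977
```

View pics/scene0w.png

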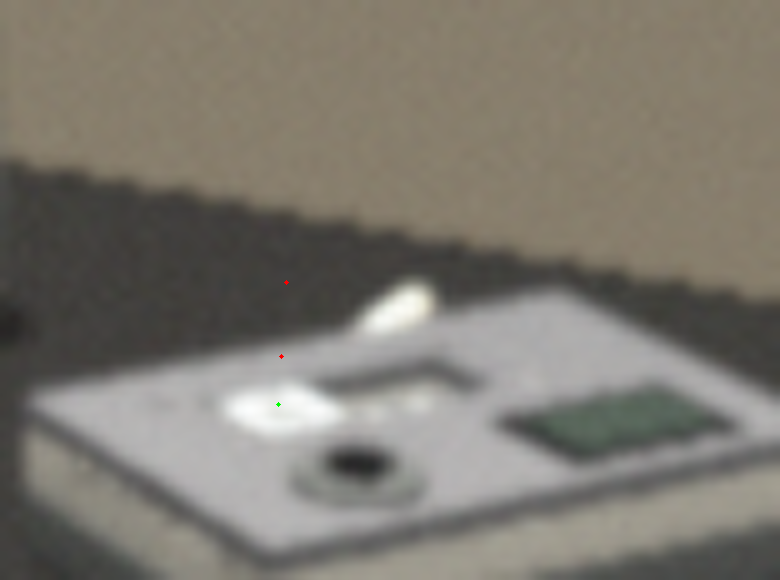

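View pics/scene3w.png

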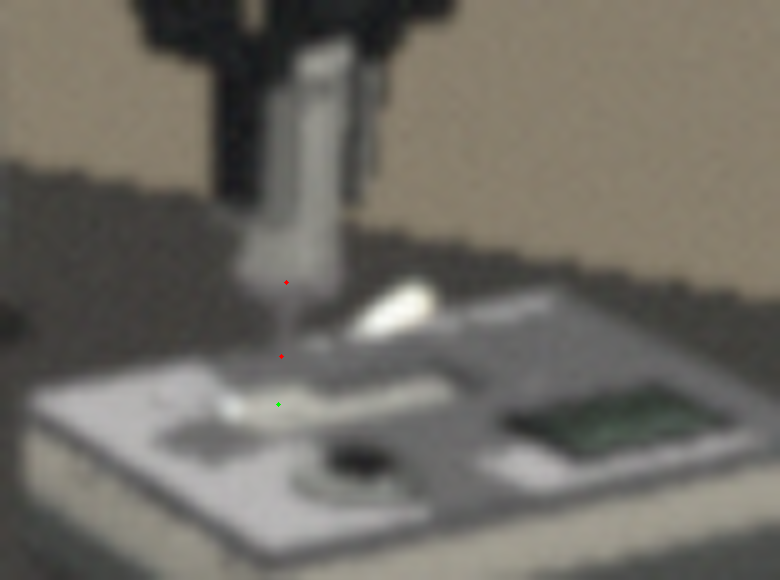

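View pics/top3.png

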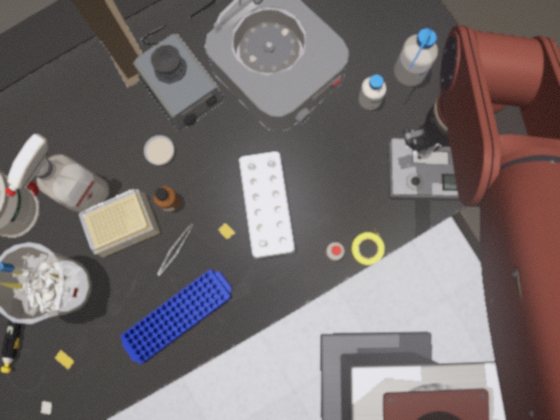

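```bash
cat >> h.py <<'E'
OFF=39.3
E
python3 - <<'E'
from workcell import *
from h import *
x,y=552.1,21.6
move_linear([x,y,86.3],40); pause(.2)
b=np.mean([ (pause(.05),current_force())[1] for _ in range(4)],axis=0); print("base",b.round(2),current_time(),current_tool_pos())
z=86.3
while z>80:
    z-=.5; move_linear([x,y,z],20); f=current_force()-b; p=current_tool_pos()
    print(round(current_time(),2),round(p[2]-OFF,2),p[:2].round(2),f.round(2))
    if abs(f[2])>1.8 or np.hypot(*f[:2])>2.5: break
E
```

```text
base [ 0.15  0.09 -0.67] 8.75 [552.19930118  21.56240767  86.44706829]
9.0 46.47 [552.06  21.59] [-0.81 -0.39 -0.41]
9.25 45.95 [552.06  21.62] [-0.71 -0.8  -0.  ]
9.5 45.43 [552.05  21.6 ] [0.16 0.23 0.32]
9.75 44.95 [552.07  21.59] [ 0.48  0.58 -0.01]
10.0 44.43 [552.06  21.61] [-0.6  -0.15 -0.36]
10.25 43.95 [552.06  21.6 ] [-0.97 -1.41  0.45]
10.5 43.47 [552.08  21.61] [-0.41 -0.9   0.54]
10.75 42.95 [552.07  21.61] [-0.17 -0.27  0.1 ]
11.0 42.45 [552.07  21.59] [ 0.46 -0.33  0.27]
11.25 41.98 [552.09  21.62] [-0.39 -0.21  0.73]
11.5 41.46 [552.07  21.61] [-0.46  0.61 -0.58]
11.75 40.95 [552.06  21.6 ] [-0.39 -0.02  0.46]
12.0 40.44 [552.05  21.61] [-0.06 -0.48  0.86]
```

```bash
cat >> h.py <<'E'
def favg(n=4,dt=.03):
    import workcell as w
    F=[]
    for _ in range(n): w.pause(dt);F.append(w.current_force())
    return np.mean(F,axis=0)
BASE=np.array([0.05,0,-.6])
E
python3 - <<'E'
from workcell import *
from h import *
x,y=552.1,21.6
z=79.8
while z>68:
    z-=.5; move_linear([x,y,z],20); f=favg()-BASE; p=current_tool_pos()
    print(round(current_time(),2),round(p[2]-OFF,2),f.round(2))
    if f[2]>3.6 or np.hypot(*f[:2])>2.5: break
E
```

```text
12.38 40.02 [0.29 0.01 0.45]
12.77 39.49 [ 0.1   0.26 -0.6 ]
13.15 38.99 [0.06 0.01 0.06]
13.53 38.51 [-0.01 -0.17  0.3 ]
13.92 38.01 [-0.11  0.28 -0.2 ]
14.3 37.52 [-0.08 -0.21 -0.04]
14.68 36.99 [-0.17 -0.49 -0.22]
15.07 36.66 [-0.91 -0.06  1.77]
15.45 36.05 [-0.96 -0.15  2.74]
15.83 35.55 [-0.72 -0.04  2.38]
16.22 35.06 [-0.42  0.16  3.13]
16.6 34.58 [ 0.04 -0.04  3.28]
16.98 34.05 [-0.09 -0.51  3.49]
17.37 33.54 [-0.12  0.07  3.67]
```

```bash
python3 - <<'E'
from workcell import *
from h import *
x,y=552.1,21.6
z=72.8
while z>71.55:
    z-=.3; move_linear([x,y,z],20); f=favg(6)-BASE; p=current_tool_pos()
    print(round(current_time(),2),round(z,2),round(p[2]-OFF,2),f.round(2))
    if f[2]>5.2 or np.hypot(*f[:2])>2.5: break
E
```

```text
17.82 72.5 33.23 [-0.4  -0.47  4.08]
18.27 72.2 32.92 [-0.15  0.16  4.01]
18.72 71.9 32.64 [ 0.26 -0.03  4.4 ]
19.17 71.6 32.32 [ 0.33 -0.11  4.65]
19.62 71.3 32.02 [-0.11  0.18  5.06]
```

```bash
cat >> h.py <<'E'
P0=np.array([552.1,21.6]);D=np.array([-.0383,-.9993])
E
python3 - <<'E'
from workcell import *
from h import *
z=71.3
for s in np.arange(.5,6.1,.5):
    move_linear([*(P0+D*s),z],20); f=favg(3)-BASE; p=current_tool_pos()
    print(round(current_time(),2),s,((p[:2]-P0)@D).round(2),round(p[2]-OFF,2),f.round(2))
    if f[2]>8 or np.hypot(*f[:2])>6: print("STOP");break
E
```

```text
19.97 0.5 0.28 32.0 [0.11 1.74 5.37]
20.32 1.0 0.96 32.02 [0.4  1.9  5.01]
20.67 1.5 1.55 32.02 [0.17 2.13 4.83]
21.02 2.0 2.05 32.02 [0.39 1.69 5.06]
21.37 2.5 2.52 32.02 [0.57 1.53 5.12]
21.72 3.0 3.02 31.99 [0.42 2.02 5.05]
22.07 3.5 3.55 32.01 [0.22 1.75 5.53]
22.42 4.0 4.01 32.04 [0.54 1.99 4.42]
22.77 4.5 4.53 32.0 [0.33 2.14 4.71]
23.12 5.0 5.04 31.99 [0.66 2.03 5.1 ]
23.47 5.5 5.54 32.01 [0.68 1.37 4.74]
23.82 6.0 6.03 32.01 [0.38 1.76 5.2 ]
```

```bash
python3 - <<'E'
from workcell import *
from h import *
z=71.3
for s in np.arange(8,38.1,2):
    move_linear([*(P0+D*s),z],25); f=favg(3,.02)-BASE; p=current_tool_pos()
    print(round(current_time(),2),s,((p[:2]-P0)@D).round(2),round(p[2]-OFF,2),f.round(2))
    if f[2]>8 or np.hypot(*f[:2])>6: print("STOP");break
I=capture("scene")[:,:,::-1];cv2.imwrite("pics/scene4.png",I)
cv2.imwrite("pics/s4c.png",cv2.resize(I[120:220,310:430],None,fx=6,fy=6,interpolation=cv2.INTER_CUBIC))
E
```

```text
24.12 8.0 8.19 32.02 [0.31 1.38 4.44]
24.42 10.0 10.21 32.0 [1.21 1.1  4.87]
24.72 12.0 12.17 32.03 [0.63 1.04 4.99]
25.02 14.0 14.15 32.02 [0.6  1.53 4.54]
25.32 16.0 16.17 32.04 [0.75 1.17 5.24]
25.62 18.0 18.16 32.0 [1.33 1.19 4.96]
25.92 20.0 20.15 32.01 [1.   1.09 5.05]
26.22 22.0 22.13 32.02 [0.73 1.42 4.6 ]
26.52 24.0 24.15 32.01 [1.73 0.97 4.53]
26.82 26.0 26.14 32.01 [1.73 1.48 5.12]
27.12 28.0 28.17 32.02 [1.36 1.32 5.2 ]
27.42 30.0 30.14 31.99 [1.17 1.24 5.02]
27.72 32.0 32.15 32.02 [1.63 1.51 4.84]
28.02 34.0 34.16 32.06 [1.8  0.7  5.12]
28.32 36.0 36.15 31.98 [1.32 1.14 4.6 ]
28.62 38.0 38.15 32.03 [1.92 1.31 4.7 ]
```

View pics/s4c.png

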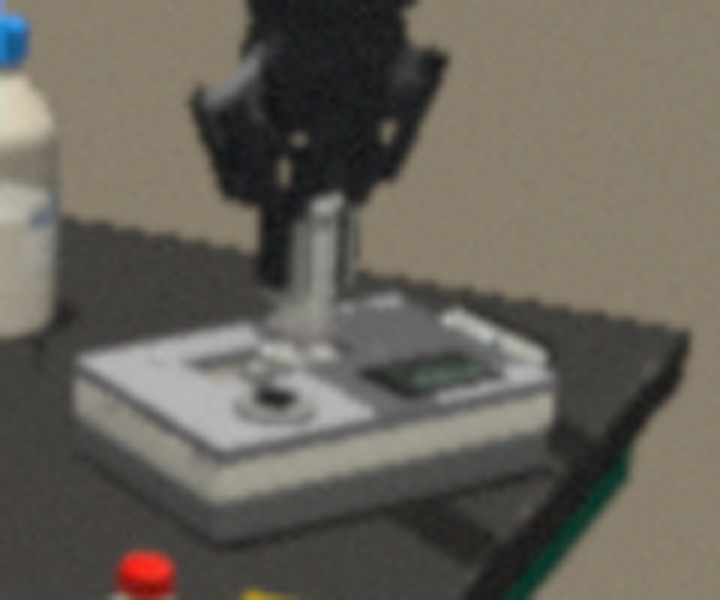

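```bash
python3 - <<'E'
from workcell import *
from h import *
z=71.3
for i,s in enumerate(np.arange(38.5,46.1,.5)):
    move_linear([*(P0+D*s+[min(.1*(i+1),.8),0]),z],20); f=favg(3,.02)-BASE; p=current_tool_pos()
    print(round(current_time(),2),s,((p[:2]-P0)@D).round(2),round(p[2]-OFF,2),f.round(2))
    if f[2]>8 or np.hypot(*f[:2])>4: print("STOP");break
E
```

```text
28.97 38.5 38.47 32.0 [1.43 1.46 4.43]
29.27 39.0 38.96 31.93 [1.44 1.83 4.87]
29.57 39.5 39.49 31.91 [1.21 2.05 5.29]
29.87 40.0 40.03 31.93 [0.2  2.24 4.53]
30.17 40.5 40.53 31.94 [0.48 1.74 5.41]
30.47 41.0 41.03 31.92 [0.13 1.55 4.88]
30.77 41.5 41.49 31.9 [-0.52  1.79  5.21]
31.07 42.0 41.94 31.9 [-0.7   2.41  5.07]
31.37 42.5 42.37 31.95 [-0.96  3.19  5.58]
31.67 43.0 42.91 32.0 [-1.04  2.87  5.27]
31.97 43.5 43.46 32.02 [-0.39  3.08  4.73]
32.27 44.0 44.07 32.06 [-0.56  2.71  5.05]
32.57 44.5 44.57 32.05 [-0.48  2.72  4.98]
32.87 45.0 45.05 32.06 [-0.37  2.69  5.28]
33.17 45.5 45.44 32.0 [-0.42  2.99  5.43]
33.47 46.0 45.63 32.03 [0.6  5.28 5.42]
STOP
```

```bash
python3 - <<'E'
from workcell import *
from h import *
q=P0+D*45.2+[.8,0]
move_linear([*q,71.3],20); print((favg(4)-BASE).round(2))
for z in (73,75,77): move_linear([*q,z],25); print((favg(2)-BASE).round(2),current_time())
q=P0+D*43.2+[.7,0]
move_linear([*q,78],25);print((favg(3)-BASE).round(2))
move_linear([*q,92],50)
move_linear([*q,135],120); print(current_time(),favg(3),current_tool_pos(),current_opening())
I=capture("scene")[:,:,::-1];cv2.imwrite("pics/scene5.png",I)
cv2.imwrite("pics/s5c.png",cv2.resize(I[100:220,310:440],None,fx=5,fy=5,interpolation=cv2.INTER_CUBIC))
E
```

```text
[0.25 2.38 4.92]
[-0.16  1.94  4.49] 34.1667
[0.29 1.78 3.03] 34.4833
[ 0.78  0.22 -0.11] 34.8
[ 0.22  0.16 -0.23]
36.0917 [-0.12298266  0.46957124 -0.84826158] [550.31876172 -21.40600724 133.85014257] 20.067525041091322
```

View pics/s5c.png

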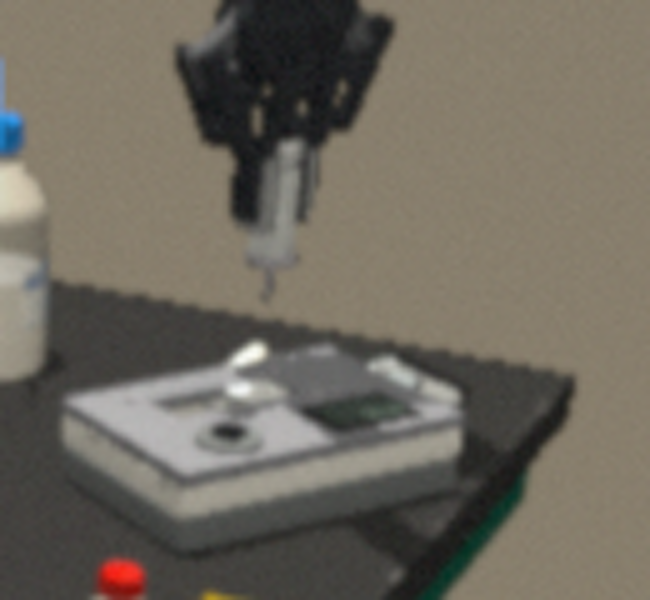

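```bash
python3 - <<'E'
from workcell import *
from h import *
g=current_tool_pos();q=camera_info("scene");print(g)
def zoom(src,g,out,k=9):
    I=cv2.imread(src)
    u=proj([[g[0],g[1],g[2]-OFF+h] for h in(0,20,25,60,83)],q);x0,y0=(u.mean(0)-[30,32]).astype(int)
    C=cv2.resize(I[y0:y0+60,x0:x0+60],None,fx=k,fy=k,interpolation=cv2.INTER_CUBIC)
    for v in u: cv2.circle(C,tuple(int(t) for t in ((v-[x0,y0])*k+k/2)),2,(0,0,255),-1)
    return C
C=np.hstack([zoom("pics/scene3.png",[552.5,21.5,97.54],0,6),zoom("pics/scene5.png",g,0,6)]);cv2.imwrite("pics/cmp.png",C)
E
```

```text
[550.27622185 -21.42780061 133.74244326]
```

View pics/cmp.png

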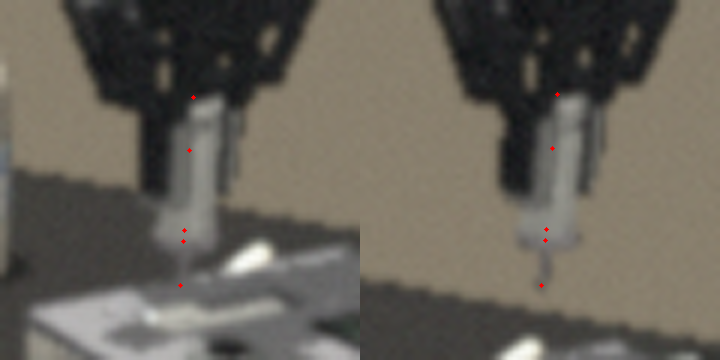

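```bash
python3 - <<'E'
from workcell import *
from h import *
move_linear([450.2,299.1,135],200); print(current_time())
move_linear([450.2,299.1,95],80); pause(.3)
p=current_tool_pos();print(current_time(),p,favg())
I=capture("scene")[:,:,::-1];cv2.imwrite("pics/scene6.png",I)
q=camera_info("scene")
u=proj([[p[0],p[1],p[2]-OFF+h] for h in(0,20)]+[[450.7,299.2,46]],q)
C=cv2.resize(I[140:230,220:320],None,fx=6,fy=6,interpolation=cv2.INTER_CUBIC)
for v in u: cv2.circle(C,tuple(int(t) for t in ((v-[220,140])*6+3)),2,(0,0,255),-1)
cv2.imwrite("pics/s6c.png",C)
E
```

```text
38.075
39.025 [450.51611908 299.29027382  95.50822569] [ 0.22502572  0.10980638 -0.65554434]
```

View pics/s6c.png

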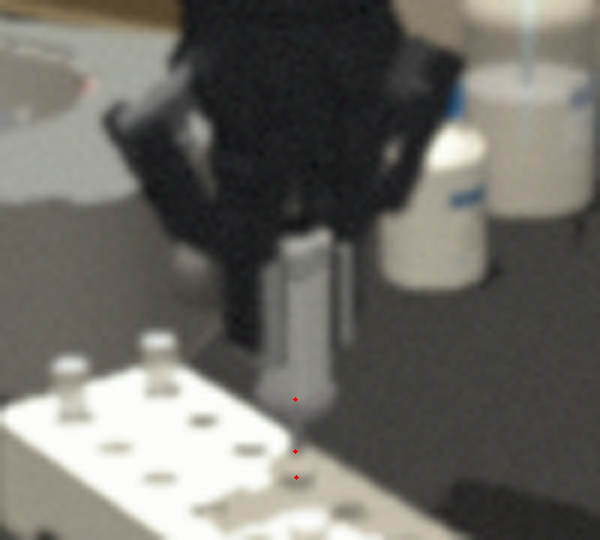

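The pin (crop 298,435) points at the socket (297,478). I'll lower it with force checks.

```bash
python3 - <<'E'
from workcell import *
from h import *
x,y=450.2,299.1
for z in (85,80,75,71,69,67.5,66.5,66,65.5,65.1,64.8,64.5,64.2):
    move_linear([x,y,z],30); f=favg(3)-BASE; print(round(current_time(),2),z,current_tool_pos()[2].round(2),f.round(2))
    if f[2]>2.5 or np.hypot(*f[:2])>3: print("stop");break
I=capture("scene")[:,:,::-1];cv2.imwrite("pics/scene7.png",I)
cv2.imwrite("pics/s7c.png",cv2.resize(I[140:260,210:330],None,fx=5,fy=5,interpolation=cv2.INTER_CUBIC))
E
```

```text
39.79 85 85.03 [ 0.64 -0.02  0.17]
40.21 80 79.96 [ 0.2   0.32 -0.03]
40.62 75 74.95 [ 0.15  0.54 -0.01]
41.01 71 70.96 [ 0.27 -0.44 -0.43]
41.36 69 68.98 [-0.62  0.14 -0.05]
41.71 67.5 67.48 [ 0.11 -0.04 -0.5 ]
42.06 66.5 66.47 [ 0.2  -0.24  0.23]
42.41 66 65.98 [ 0.11 -0.41 -0.18]
42.76 65.5 65.48 [-0.37 -0.16 -0.31]
43.11 65.1 65.29 [-0.33  0.22  2.39]
43.46 64.8 65.26 [-1.82 -1.22  6.28]
stop
```

View pics/s7c.png

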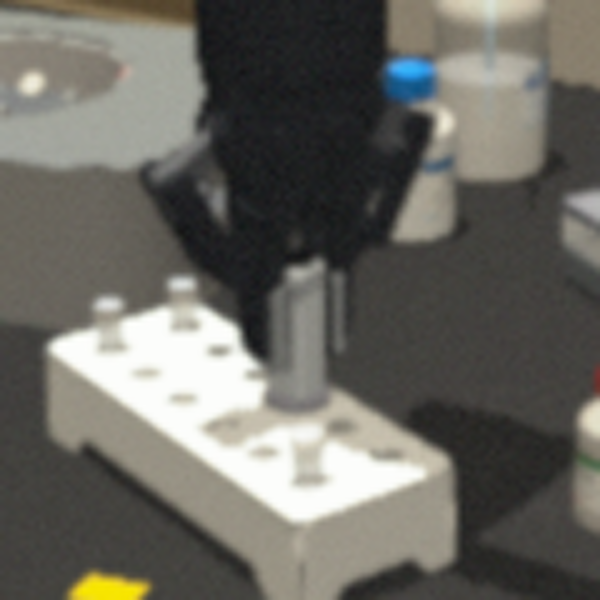

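Contact came at z 65.29, the same height as at the grasp, and the collar sits on the stand (crop 297,400). I'll release and retreat.

```bash
python3 - <<'E'
from workcell import *
from h import *
x,y=450.2,299.1
move_linear([x,y,65.2],20); set_gripper(85); pause(.2); print(current_time(),current_opening())
move_linear([x,y,200],120); print(current_time())
set_joints([67.088, 12.628, 87.462, 0, 79.91, -7.225]); pause(.3); print(current_time(),current_force())
for n in("scene","top"): cv2.imwrite(f"pics/{n}8.png",capture(n)[:,:,::-1])
c=camera_info("top");I=cv2.imread("pics/top8.png")
for t in("reagent_drop","reagent_amber","label_tape"): print(t,find_in("top",t)[0]["uv"])
A=cv2.resize(I[110:310,200:320],None,fx=3,fy=3,interpolation=cv2.INTER_CUBIC)
B=cv2.resize(I[115:215,380:510],None,fx=3,fy=3,interpolation=cv2.INTER_CUBIC)
B=cv2.copyMakeBorder(B,0,300,0,0,cv2.BORDER_CONSTANT)
cv2.imwrite("pics/fin.png",np.hstack([A,B]))
J=cv2.imread("pics/scene8.png");cv2.imwrite("pics/fins.png",cv2.resize(J[140:270,210:420],None,fx=3.6,fy=3.6,interpolation=cv2.INTER_CUBIC))
E
```

```text
44.6 85.05981463706263
45.875
47.7083 [-1.24681216  0.09013535 -0.20747329]
reagent_drop [334.8, 254.1]
reagent_amber [164.9, 200.9]
label_tape [374.0, 241.9]
```

View pics/fin.png

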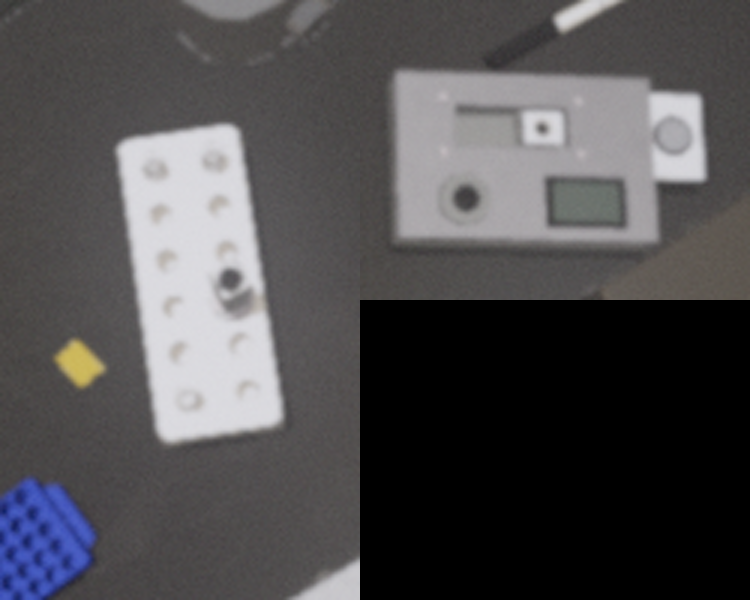

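View pics/fins.png

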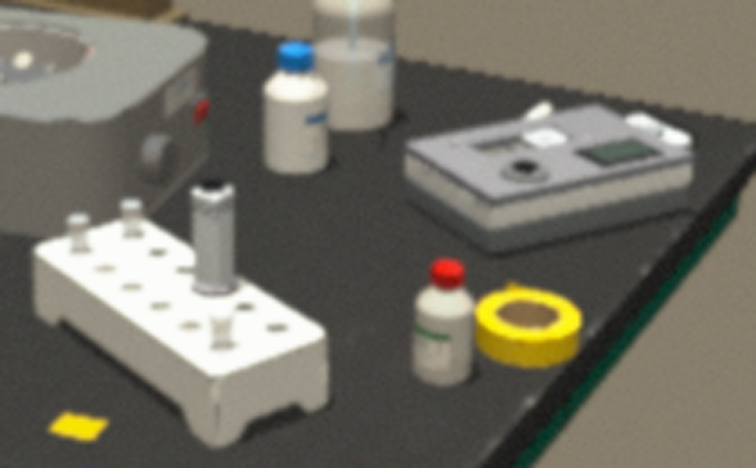

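```bash
python3 - <<'E'
from workcell import *
from h import *
c=camera_info("top")
I=cv2.imread("pics/top8.png").mean(2);I0=cv2.imread("pics/top0.png").mean(2)
def dark(g,x0,x1,y0,y1):
    w=np.clip(185-g[y0:y1,x0:x1],0,None);yy,xx=np.mgrid[y0:y1,x0:x1];return [(w*xx).sum()/w.sum(),(w*yy).sum()/w.sum()]
a,b=dark(I0,416,423,153,160),dark(I,437,444,154,161);print(a,b,np.diff(unproj([a,b],45,c),axis=0))
for n,(u,v) in dict(drop=(335,251),amber=(165,199),tape=(368,249)).items():
    print(n,np.abs(I-I0)[v-20:v+20,u-20:u+20].mean().round(2),np.abs(I-I0)[v-20:v+20,u-20:u+20].max())
hand_in()
E
```

```text
[np.float64(419.1228723404256), np.float64(156.63563829787236)] [np.float64(440.2967459932007), np.float64(157.34434191355027)] [[ -1.53669674 -42.13014942   0.        ]]
drop 1.84 9.0
amber 2.26 14.333333333333336
tape 1.6 8.0
the job is handed in; nothing more can be done
```

I took the pin tool from its socket, put its pin in the well and pressed the button. With the button held down I pushed the slide to its end stop. Then I stood the tool back in its own socket, let go, and moved the arm back to its start pose before handing in. The job finished at about 48 s of the 64 s allowed.

**Pressing and pushing:** The button was about 8 mm below the mouth of the well, and I held it down at about 5 N. Pushing took 1–3 N, with a reading of about 5.3 N at the end stop. The highest force I read with the pin on the slide was about 7.6 N (5.4 N down plus 5.3 N sideways), below the 12 N guide. These are wrist readings taken after each small step, with about ±0.7 N of noise.

**Last checks:**
- **Slide:** in the top pictures from before and after, the well has moved 42.1 mm, so the slide is fully out.
- **Tool:** it stands upright in its socket with the collar on the stand. It touched down at the same height (TCP z 65.3 mm) as when I gripped it.
- **Bystanders:** the picture around each bottle and the tape roll matches the first one to within noise.

**Disagreements:**
- **Tape roll:** the network put it about 9 pixels from where it first reported it. The pictures themselves show no change there, so I took this as detector error.
- **Push distance:** the pin travelled about 45.4 mm for 42 mm of slide. I put this down to clearance in the well and some give in the grip.
- **Grip opening:** it read about 20 mm on the 18 mm handle. In the pictures, the pin stayed where I expected it.

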